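Clear the painting bench: blanks into the spring dispenser, pots onto drying pegs

TASK

The painting class is over, so clear the bench: put every round bisque blank that is left out back into the spring dispenser, pushing each one down until the catches have snapped shut over it, and stand the two rinsed water pots that lie on their sides upside down over free pegs of the drying rack, rims flat on the board. Do not disturb the pot that is already drying or the tools and crockery about the bench.

Things in the scene. Friction and masses are not known exactly. Their poses are not given: they have to be found in the camera images.
- dispenser: Spring dispenser for the blanks, left or right on the bench: a fixed open steel frame, base 130 x 110 mm, 164 mm high. Origin: centre of the base's underside, z up. Two aluminium cheeks stand at +x and -x and carry the spring catches. On both y sides the frame is open: fingers that hold a blank, closing along y, pass freely between the guide rods.
- mouth (a point): Point on the dispenser's vertical axis, 135 mm above the bench, level with the flat undersides of the catches; axes as the dispenser's. A blank laid between the rods rests on the catches' slopes, its underside about 7 mm above this point. Push it down in the middle until its top is 3 to 5 mm below this point: the catches snap back over it and the pile rises until it bears against them.
- rod_top (a point): Top of one of the dispenser's four upright guide rods: 8 mm thick, on a 72 mm circle about the axis, 50 degrees to either side of +x and -x, tops 29 mm above the catches' undersides. They guide a blank with 2 mm of play all round; at the y sides the gap between two rods is 38 mm wide. Nothing else stands more than 8 mm above the catches' undersides.
- catch_a (a joint): How far the spring catch at +x (there is a like one at -x) is pushed outward, m: 0 closed, about 0.004 while a blank passes, 0.007 at most. Each catch has two steel noses, 8 mm high, sloped on top and flat beneath, that reach 4 mm in over the rim of a blank. Passing both catches takes about 4 N besides the platform's spring.
- platform (a joint): How far the dispenser's sprung platform (aluminium disc, 48 mm across, on a stem) has sunk, m: 0 when empty (top 2 mm below the catches' undersides), 0.072 at the lower stop. The spring pushes up with 3.8 N plus 0.07 N per mm. With n blanks held it reads about 0.012 n - 0.002.
- blank0_mid (a point): Round bisque painting blank, a plain pale unglazed disc 60 mm across, 12 mm thick, about 70 g; lies flat on the bench somewhere in front of the robot, if present. This point is its centre, half-way up; z along its axis.
- blank1_mid (a point): Round bisque painting blank, a plain pale unglazed disc 60 mm across, 12 mm thick, about 70 g; lies flat on the bench somewhere in front of the robot, if present. This point is its centre, half-way up; z along its axis.
- blank2_mid (a point): Round bisque painting blank, a plain pale unglazed disc 60 mm across, 12 mm thick, about 70 g; lies flat on the bench somewhere in front of the robot, if present. This point is its centre, half-way up; z along its axis.
- blank3_mid (a point): Round bisque painting blank, a plain pale unglazed disc 60 mm across, 12 mm thick, about 70 g; lies flat on the bench somewhere in front of the robot, if present. This point is its centre, half-way up; z along its axis.
- blank4_mid (a point): Round bisque painting blank, a plain pale unglazed disc 60 mm across, 12 mm thick, about 70 g; lies flat on the bench somewhere in front of the robot, if present. This point is its centre, half-way up; z along its axis.
- blank5_mid (a point): Round bisque painting blank, a plain pale unglazed disc 60 mm across, 12 mm thick, about 70 g; lies flat on the bench somewhere in front of the robot, if present. This point is its centre, half-way up; z along its axis.
- pot0_mid (a point): Square open plastic water pot, off-white, 56 x 56 mm outside, 90 mm tall, walls and floor 3 mm, about 70 g; lies on its side on the bench. This point is its centre, half-way up; its z axis points from the floor to the open mouth (45 mm away), x and y are square to the sides.
- pot1_mid (a point): Square open plastic water pot, off-white, 56 x 56 mm outside, 90 mm tall, walls and floor 3 mm, about 70 g; lies on its side on the bench. This point is its centre, half-way up; its z axis points from the floor to the open mouth (45 mm away), x and y are square to the sides.
- peg0 (a point): Peg 0 of the drying rack, a fixed white board (100 x 340 mm, top 12 mm above the bench) with three upright pegs in a row 120 mm apart along its y axis (0 at the +y end, 1 in the middle, 2 at the -y end). This point is the peg's foot, on the board's top; z up. A peg is 16 mm thick and rises 74 mm above it; a pot put over it mouth down stands with its rim on the board.
- peg1 (a point): Peg 1 of the drying rack, a fixed white board (100 x 340 mm, top 12 mm above the bench) with three upright pegs in a row 120 mm apart along its y axis (0 at the +y end, 1 in the middle, 2 at the -y end). This point is the peg's foot, on the board's top; z up. A peg is 16 mm thick and rises 74 mm above it; a pot put over it mouth down stands with its rim on the board.
- peg2 (a point): Peg 2 of the drying rack, a fixed white board (100 x 340 mm, top 12 mm above the bench) with three upright pegs in a row 120 mm apart along its y axis (0 at the +y end, 1 in the middle, 2 at the -y end). This point is the peg's foot, on the board's top; z up. A peg is 16 mm thick and rises 74 mm above it; a pot put over it mouth down stands with its rim on the board.
- dry_a_mid (a point): A pot of the same kind, already drying mouth down on peg 0, if present (one of the two end pegs is taken). Leave it. This point is its centre, z up.
- dry_b_mid (a point): A pot of the same kind, already drying mouth down on peg 2, if present (one of the two end pegs is taken). Leave it. This point is its centre, z up.
- brush: Paint brush lying flat, between dispenser and rack. A bystander; origin on its underside.
- rib: Flat wooden rib, 45 x 95 x 6 mm, lying at the left. A bystander; origin on its underside.
- looptool: Trimming tool with a wire loop, 145 mm long, lying flat at the right. A bystander; origin on its underside.
- jar: Small glaze jar, 48 mm across, 60 mm high, at the back. A bystander; origin on its underside.
- mug: Blue glazed mug, 80 mm across, 85 mm high, at the back. A bystander; origin on its underside.
- bowl: Terracotta bowl, 120 mm across, 50 mm high, at the back. A bystander; origin on its underside.

How it is judged (in metres and radians):
At the end, for the whole second after the job is handed in: Every blank present lies in the dispenser below the catches (its centre at least 3 mm below their undersides and within 6 mm of the axis); both pots stand mouth down over a peg (centre within 30 mm of the peg, rim on the board within 5 mm, upside down within 0.14 rad); all at rest (horizontal distance between each of blank0_mid, blank1_mid, blank2_mid, blank3_mid, blank4_mid, blank5_mid and mouth below 0.006 m and z of each of blank0_mid, blank1_mid, blank2_mid, blank3_mid, blank4_mid, blank5_mid in the frame of mouth below -0.003 m and linear speed of each of blank0, blank1, blank2, blank3, blank4, blank5, pot0, pot1 below 0.02 m/s and (horizontal distance between pot0_mid and peg0 below 0.03 m or horizontal distance between pot0_mid and peg1 below 0.03 m or horizontal distance between pot0_mid and peg2 below 0.03 m) and z of pot0_mid in the frame of peg1 between 0.04 and 0.05 m and angle between each of pot0_mid, pot1_mid's own z axis and vertical above 3 rad and (horizontal distance between pot1_mid and peg0 below 0.03 m or horizontal distance between pot1_mid and peg1 below 0.03 m or horizontal distance between pot1_mid and peg2 below 0.03 m) and z of pot1_mid in the frame of peg1 between 0.04 and 0.05 m); the robot touches nothing.
It fails at once if a bystander (brush, rib, loop tool, jar, mug, bowl, or the pot already drying on the rack) is moved more than 4 cm (distance of any of dry_a, dry_b, brush, rib, looptool, jar, mug, bowl from where it was at the start of the episode above 0.04 m).
Of blank0, blank1, blank2, blank3, blank4, blank5 only 3 to 5 are there at a start; the rules pass over those that are not, and their reading is None.
Of dry_a, dry_b only 1 to 1 are there at a start; the rules pass over those that are not, and their reading is None.
At some moment in a run one of blank0, blank1, blank2, blank3, blank4, blank5, pot0, pot1 may be knocked a few centimetres aside while the robot is not near it.
It also fails if it takes over 210 s, if anything falls off the work surface, if the arm or the gripper's body presses on something with over 40 N, if the wrist force passes 120 N, or if a joint passes its speed limit or range.

ROBOT

A 6-joint arm with a two-finger parallel gripper is mounted at the origin on the work surface. World frame = base frame: x ahead of the robot, y to its left, z up, the work surface at z = 0. Lengths are in m, angles in degrees, forces in N, time in s.
With the tool pointing down it reaches from about 0.3 to 0.75 m from the base axis. Payload 8.5 kg.
Tool frame: the origin (TCP) lies between the finger pads; the fingertips stand 14 mm ahead of it and the grasp point (between the pads) lies 5 mm behind it (bot.tip_reach is the distance from the TCP to the fingertips, in m); z points along the fingers, y is the line along which they close (so a half turn about z gives the same grasp; the last joint's range is limited). The gripper opens to 85 mm and grips with 20 to 120 N. Pads are 22 mm wide; open, the fingers measure 114 mm over their backs; the gripper's body (76 mm by 85 mm) begins 54 mm behind the grasp point. The pads swing forward as they close: fully open they stand 13 mm farther back than shut.
Start: joints at [61.117, 21.807, 74.336, -0, 83.858, -12.336], TCP at [0.157, 0.527, 0.245] pointing down, gripper open.
Joint ranges: [-178.18, 178.18], [-50.72, 133.34], [12.68, 142.11], [-81.47, 261.47], [9.98, 163.14], [-165.26, 165.26]. Speed limits (degrees/s): [136.94, 136.94, 180, 180, 180, 180].

INTERFACE

Orientations are given as [roll, pitch, yaw] about the fixed x, y, z axes, in that order (R = Rz(yaw) Ry(pitch) Rx(roll)).
In Python, from cell import bot, eoat, viewer gives the robot as it stands. Calls block until the motion is done:
- bot.goto(position, orientation): joint-space move of the TCP to a pose.
- bot.move_l(position, rate=0.15, frame=None, threshold=None): straight line of the TCP; frame=None keeps the orientation; rate is the mean speed in m/s. With threshold (N) it stops when the force on the tool has changed by that much, and returns True; else False.
- bot.set_joints(angles): joint-space move.
- eoat.gripper_to(opening, squeeze=None): finger opening in m; squeeze is the grip in N (None keeps the last); returns when the fingers have stopped.
- bot.pause(seconds).
- bot.inverse_kinematics(position, orientation): joint angles nearest the present ones, or None.
- viewer.grab_frame(name): name is "scene" or "top" or "wrist"; returns (picture, depth): 384x512x3 uint8, blue, green, red; 384x512 float32, m along the optical axis (not along the pixel's ray), 0 where there is no reading.
- viewer.camera_params(name): a dict with "fx", "fy", "cx", "cy" (pixels), "rvec" (rotation vector, rad) and "tvec" (3), from world to camera coordinates, as OpenCV has them. Camera axes: x right, y down, z forward; pixel columns grow to the right and rows downward; lengths in m; the calibration is good to about 2 mm. A picture is of the moment at which its call begins: read the wrist's pose just before it. camera_params takes no time and is no camera call; for the wrist camera it gives the pose at the moment of the call.
A pose or a line that the arm cannot do raises bot.MotionError and nothing moves.
- bot.hand_in(): hands the job in; it is judged then, once.
Readings, each from a call of its own:
- bot.read_time_s(): time.
- bot.read_joint_pos(): joint angles.
- bot.read_qvel(): joint speeds.
- bot.read_joint_torque(): joint torques, N m.
- bot.read_tool_pos(): TCP position.
- bot.read_ee_rot(): TCP orientation.
- bot.read_ft_force(): force on the tool from outside, world axes, zero at the start.
- bot.read_torque(): the same for the moment, N m.
- bot.read_finger_gap(): finger opening in m.
- bot.read_grasp_force(): force on a finger pad.
Only numpy, scipy, OpenCV 4.12 (cv2) and the standard library are available. Lean on these libraries where they do the work, as an engineer would, in place of code of your own. Each camera call takes 0.05 s, during which the arm holds its last target. There are 200 camera calls.

## Working session

There is one attempt and no reset: what is moved stays moved. The work goes in short steps, each a Python script; the robot and the scene stay as the last script left them, time stands still between calls to the robot, and variables do not carry over. Pictures are saved under pics/ and viewed, at most 14 in all, crops included, and the job is handed in when it is done.

```bash
ls; mkdir -p pics; cat > h.py <<'E'
import numpy as np, cv2
from cell import bot, eoat, viewer
def cam(n):
    p=viewer.camera_params(n); R=cv2.Rodrigues(np.array(p['rvec'],float))[0]; t=np.array(p['tvec'],float).ravel()
    return p,R,t
def ray(c,uv,z):
    p,R,t=c; d=R.T@np.array([(uv[0]-p['cx'])/p['fx'],(uv[1]-p['cy'])/p['fy'],1]); o=-R.T@t
    return o+d*(z-o[2])/d[2]
def cloud(c,D):
    p,R,t=c; v,u=np.mgrid[:D.shape[0],:D.shape[1]]
    P=np.stack([(u-p['cx'])/p['fx']*D,(v-p['cy'])/p['fy']*D,D],-1)
    W=(P-t)@R; W[D<=0]=np.nan
    return W
def grab(n):
    c=cam(n); I,D=viewer.grab_frame(n); return c,I,D
E
python3 - <<'E'
from h import *
for n in ('top','scene'):
    c,I,D=grab(n); cv2.imwrite(f'pics/{n}0.png',I); np.savez(f'/tmp/{n}0.npz',I=I,D=D)
    W=cloud(c,D); p,R,t=c
    print(n,p['fx'],-R.T@t, R[2])
    H=np.nan_to_num(W[...,2]); 
print(bot.tip_reach,bot.read_time_s(),bot.read_ee_rot())
E
```

```text
pics
top 466.9296313695045 [0.4323066  0.01258122 1.58599798] [ 0.0883579  -0.00548623 -0.99607368]
scene 433.40450606462673 [ 1.3686542  -0.58274262  0.95687335] [-0.62566392  0.44021887 -0.64401243]
0.014 0.1 [-1.79929357e+02 -1.62211044e-02  1.63455331e+02]
```

View pics/top0.png

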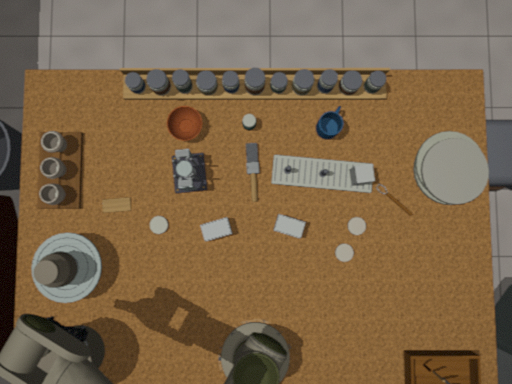

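View pics/scene0.png

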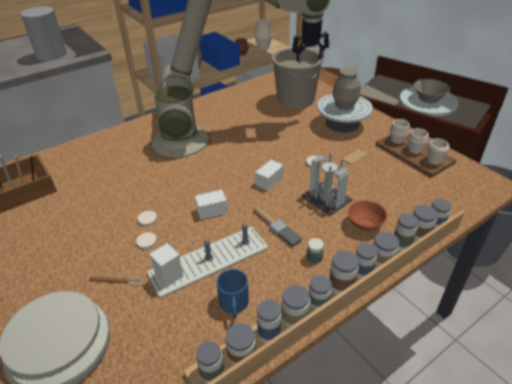

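The top view shows blanks at (158,225), (357,226) and (344,253), and pots lying at (216,230) and (290,226). The dispenser is at (187,171). The rack runs from (275,170) to (372,178), with a dry pot on peg 2 and free pegs at about (290,170) and (325,173). The scene view agrees.

```bash
python3 - <<'E'
from h import *
z=np.load('/tmp/top0.npz');I,D=z['I'],z['D'];c=cam('top');W=cloud(c,D)
hsv=cv2.cvtColor(I,cv2.COLOR_BGR2HSV)
m=((hsv[...,1]<75)&(hsv[...,2]>120)).astype(np.uint8)
m[:100]=0
n,l,s,ce=cv2.connectedComponentsWithStats(m)
for i in range(1,n):
    if s[i,4]<25 or s[i,4]>3000: continue
    q=W[l==i]; cn=cv2.findContours((l==i).astype(np.uint8),0,2)[0][0]
    r=cv2.minAreaRect(cn); h=np.nanmedian(q[:,2])
    b=cv2.boxPoints(r); wb=np.array([ray(c,p,h)[:2] for p in b])
    print(ce[i].round(1),s[i,4],'h',h.round(3),'pos',ray(c,r[0],h)[:2].round(3),'box',wb.round(3).tolist())
# tall things
for (u0,u1,v0,v1) in [(165,212,140,200),(270,380,145,195)]:
    q=W[v0:v1,u0:u1].reshape(-1,3)
    for zz in np.arange(0.01,0.18,0.02):
        k=q[(q[:,2]>zz)&(q[:,2]<zz+.02)]
        if len(k)>3: print('z',zz.round(2),len(k),k.mean(0).round(3),k.min(0).round(3),k.max(0).round(3))
cv2.imwrite('pics/c1.png',cv2.resize(I[130:270,130:390],None,fx=3,fy=3,interpolation=cv2.INTER_CUBIC))
S=np.load('/tmp/scene0.npz')['I']
cv2.imwrite('pics/c2.png',cv2.resize(S[140:300,130:390],None,fx=3,fy=3,interpolation=cv2.INTER_CUBIC))
E
```

```text
[487.2 103.1] 38 h -0.75 pos [ 1.05  -1.201] box [[1.066, -1.188], [1.066, -1.214], [1.034, -1.213], [1.034, -1.187]]
[501.7 103. ] 137 h -0.746 pos [ 1.049 -1.271] box [[1.065, -1.223], [1.065, -1.32], [1.033, -1.318], [1.033, -1.221]]
[487.6 112.9] 61 h -0.749 pos [ 0.998 -1.198] box [[1.024, -1.187], [1.024, -1.212], [0.972, -1.21], [0.972, -1.184]]
[502. 113.] 209 h -0.747 pos [ 0.997 -1.271] box [[1.023, -1.226], [1.023, -1.319], [0.971, -1.316], [0.971, -1.224]]
[248.6 119.9] 138 h 0.061 pos [0.78  0.018] box [[0.779, 0.047], [0.809, 0.017], [0.781, -0.011], [0.75, 0.019]]
[ 50.5 141.2] 120 h 0.093 pos [0.705 0.659] box [[0.736, 0.689], [0.736, 0.631], [0.674, 0.629], [0.674, 0.687]]
[181.5 152.6] 104 h 0.14 pos [0.655 0.228] box [[0.669, 0.248], [0.669, 0.208], [0.641, 0.207], [0.641, 0.248]]
[321.5 173.1] 2697 h 0.014 pos [ 0.606 -0.234] box [[0.572, -0.056], [0.673, -0.065], [0.64, -0.413], [0.539, -0.401]]
[ 49.7 167.2] 96 h 0.091 pos [0.62  0.661] box [[0.619, 0.702], [0.661, 0.662], [0.621, 0.62], [0.579, 0.66]]
[183.7 168.2] 195 h 0.134 pos [0.609 0.221] box [[0.609, 0.2
[... 2676 characters left out ...]
0.253 0.11 ]
z 0.11 46 [0.595 0.221 0.124] [0.549 0.19  0.111] [0.649 0.25  0.13 ]
z 0.13 428 [0.609 0.222 0.138] [0.55  0.189 0.13 ] [0.671 0.252 0.15 ]
z 0.15 28 [0.61  0.226 0.161] [0.58  0.189 0.151] [0.638 0.257 0.168]
z 0.01 2077 [ 0.606 -0.21   0.015] [ 0.535 -0.425  0.01 ] [ 0.703 -0.054  0.029]
z 0.03 38 [ 0.592 -0.291  0.042] [ 0.566 -0.366  0.03 ] [ 0.62  -0.102  0.049]
z 0.05 38 [ 0.594 -0.286  0.06 ] [ 0.568 -0.377  0.051] [ 0.619 -0.102  0.069]
z 0.07 69 [ 0.601 -0.243  0.081] [ 0.567 -0.381  0.07 ] [ 0.622 -0.103  0.089]
z 0.09 320 [ 0.597 -0.346  0.103] [ 0.566 -0.38   0.09 ] [ 0.626 -0.106  0.11 ]
z 0.11 10 [ 0.592 -0.351  0.111] [ 0.57  -0.369  0.11 ] [ 0.621 -0.33   0.113]
```

View pics/c1.png

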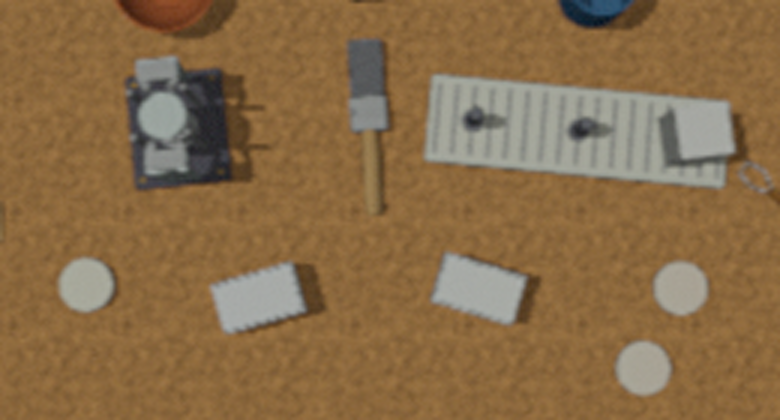

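View pics/c2.png

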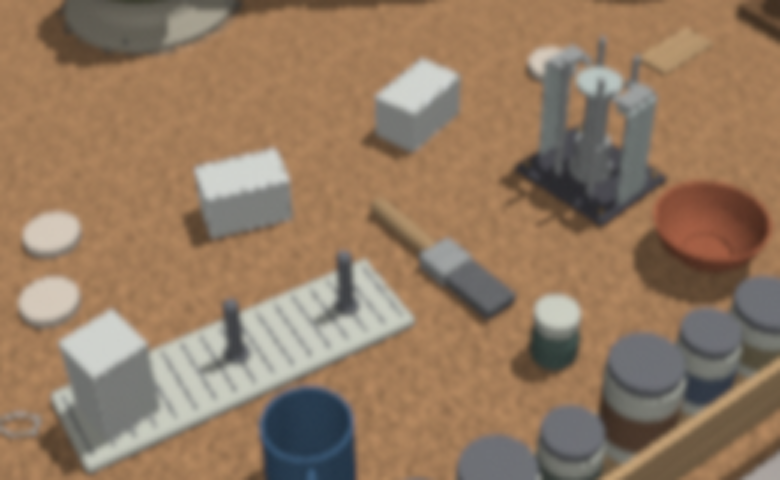

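The platform is visible at the top of its travel, so the dispenser is empty. There are three blanks. Next I'll use depth to find which end of each pot is open, and check the IK options.

```bash
cat >> h.py <<'E'
from scipy.spatial.transform import Rotation as Ro
def rpy(xa,za):
    "tool frame with z along za, x nearest xa -> rpy degrees"
    za=np.array(za,float)/np.linalg.norm(za); xa=np.array(xa,float); xa=xa-za*(xa@za); xa/=np.linalg.norm(xa)
    return Ro.from_matrix(np.stack([xa,np.cross(za,xa),za],1)).as_euler('xyz',degrees=True).tolist()
E
python3 - <<'E'
from h import *
pots={'pot0':((.420,.128),(.026,-.089)),'pot1':((.429,-.113),(-.028,-.09))}
for n in ('top','scene'):
    z=np.load(f'/tmp/{n}0.npz');W=cloud(cam(n),z['D']).reshape(-1,3); g=z['I'].reshape(-1,3)
    for k,(p,a) in pots.items():
        a=np.array(a)/np.linalg.norm(a); q=W[:,:2]-p; s=q@a; t=q@[-a[1],a[0]]
        ok=(abs(t)<23)&(abs(t)<.023)&(W[:,2]>.004)&(W[:,2]<.05)&(abs(s)<.06)
        h,e=np.histogram(s[ok],np.arange(-.06,.0601,.01)); print(n,k,h)
# IK options
print(bot.read_joint_pos())
T=np.radians(45)
for k,(p,a) in pots.items():
    a=np.array(a)/np.linalg.norm(a)
    for sg in (1,-1):
        m=np.r_[sg*a,0]
        for al in (0,20,45,60):
            A=np.radians(al); za=np.sin(A)*m-np.cos(A)*np.array([0,0,1]); up=np.cos(A)*m+np.sin(A)*np.array([0,0,1])
            r=[]
            for f in (1,-1):
                g=np.r_[p,.03]-m*.022
                j=bot.inverse_kinematics((g).tolist(),rpy(f*up,za)); r.append(None if j is None else np.round(j).astype(int).tolist())
                o=[]
                for yw in (-60,-30,0,30):
                    h=np.array([np.cos(np.radians(yw)),np.sin(np.radians(yw)),0]); 
                    z2=np.cos(A)*h+np.array([0,0,-np.sin(A)]); x2=f*(-np.sin(A)*h-np.cos(A)*np.array([0,0,1]))
                    j=bot.inverse_kinematics([.6,-.11,.08],rpy(x2,z2)); o.append(None if j is None else np.round(j).astype(int).tolist())
                r.append(o)
            print(k,sg,al,r)
E
```

```text
top pot0 [10  0  0  0  1  3  3  0  0  0 15  7]
top pot1 [ 5 12  1  1  0  0  1  0  1  0  1 10]
scene pot0 [  0   0   0   0   0   0   0   0   0   0 106   2]
scene pot1 [1 0 2 0 1 0 0 0 1 0 6 0]
[ 6.11197590e+01  2.18370987e+01  7.43784624e+01  7.59086046e-04
  8.38569160e+01 -1.23356639e+01]
pot0 1 0 [None, [[-2, 54, 103, 240, 78, 71], [-16, 55, 120, 194, 85, 89], [-36, 55, 122, 144, 88, 91], [-46, 54, 109, 104, 86, 106]], [4, 29, 108, 0, 43, -12], [[-2, 54, 103, 240, 78, -109], [-16, 55, 120, 194, 85, -91], [-36, 55, 122, 144, 88, -89], [-46, 54, 109, 104, 86, -74]]]
pot0 1 20 [[15, 31, 107, -29, 45, -160], [[-3, 44, 103, 252, 55, 57], [-16, 42, 118, 197, 51, 84], [-34, 42, 120, 140, 56, 102], [-44, 43, 108, 94, 65, 120]], [15, 31, 107, -29, 45, 20], [[-3, 44, 103, 252, 55, -123], [-16, 42, 118, 197, 51, -96], [-34, 42, 120, 140, 56, -78], [-44, 43, 108, 94, 65, -60]]]
pot0 1 45 [[27, 39, 104, -53, 61, -132], [[-9, 36, 97, -68, 36, 15], None, [-30, 32, 109, 93, 21, 154], [-37, 34, 101, 65, 46, 155]], [27, 39, 104, -53, 61, 48], [[-9, 36, 97, -68, 36, -165], None, [-30, 32, 109, 93, 21
[... 3174 characters left out ...]
78], [-44, 43, 108, 94, 65, -60]]]
pot1 -1 45 [[-53, 39, 105, 37, 71, -60], [[-9, 36, 97, -68, 36, 15], None, [-30, 32, 109, 93, 21, 154], [-37, 34, 101, 65, 46, 155]], [-53, 39, 105, 37, 71, 120], [[-9, 36, 97, -68, 36, -165], None, [-30, 32, 109, 93, 21, -26], [-37, 34, 101, 65, 46, -25]]]
pot1 -1 60 [[-57, 46, 103, 42, 82, -66], [[-13, 34, 91, -35, 39, -18], [-19, 31, 98, -14, 22, -68], [-27, 30, 99, 30, 26, -141], None], [-57, 46, 103, 42, 82, 114], [[-13, 34, 91, -35, 39, 162], [-19, 31, 98, -14, 22, 112], [-27, 30, 99, 30, 26, 39], [-32, 33, 94, 38, 45, 2]]]<sys>:0: UserWarning: Gimbal lock detected. Setting third angle to zero since it is not possible to uniquely determine all angles.
```

Pot0's -y end is closed, so its mouth faces +y. Pot1 is still ambiguous, so I'll move and take close wrist looks.

```bash
cat >> h.py <<'E'
DY=np.radians(6.9)
def down(yaw): return rpy([np.cos(yaw),np.sin(yaw),0],[0,0,-1])
def discs(n='wrist',zt=.012,near=None,sat=75):
    c,I,D=grab(n); W=cloud(c,D); hsv=cv2.cvtColor(I,cv2.COLOR_BGR2HSV)
    m=((hsv[...,1]<sat)&(hsv[...,2]>110)&(abs(W[...,2]-zt)<.006)).astype(np.uint8)
    m=cv2.morphologyEx(m,cv2.MORPH_OPEN,np.ones((3,3)))
    nn,l,s,ce=cv2.connectedComponentsWithStats(m); out=[]
    for i in range(1,nn):
        if s[i,4]<60: continue
        cn=max(cv2.findContours((l==i).astype(np.uint8),0,2)[0],key=len)
        w=np.array([ray(c,p,zt)[:2] for p in cn[:,0]],np.float32); (x,y),r=cv2.minEnclosingCircle(w)
        if .02<r<.036: out.append((round(float(x),4),round(float(y),4),round(float(r),4)))
    return I,out
E
python3 - <<'E'
from h import *
bot.goto([.405,.31,.25],down(DY)); I,o=discs(); print('blank',o,bot.read_tool_pos())
bot.goto([.609,.2215,.32],down(DY)); c,I,D=grab('wrist'); cv2.imwrite('pics/d.png',I); np.savez('/tmp/d.npz',I=I,D=D,p=c[0],R=c[1],t=c[2])
print('cam',-c[1].T@c[2],c[1][2],c[0]['fx'])
W=cloud(c,D).reshape(-1,3)
for z0,z1 in ((.125,.136),(.136,.15),(.155,.17)):
    k=W[(W[:,2]>z0)&(W[:,2]<z1)&(np.hypot(W[:,0]-.609,W[:,1]-.2215)<.09)]; print(z0,len(k),k.mean(0) if len(k) else '',k.min(0),k.max(0))
print(bot.read_time_s(),discs('top')[1])
E
```

```text
blank [(0.4358, 0.324, 0.0295)] [0.40475381 0.31031968 0.24999906]
cam [0.68370005 0.23121825 0.44794165] [-0.29244638 -0.0344164  -0.9556624 ] 276.1734952425773
0.125 1583 [0.61572388 0.22397941 0.13288974] [0.5504258  0.19115613 0.12508409] [0.67296486 0.25639018 0.13598572]
0.136 1672 [0.61530793 0.22396916 0.13962742] [0.55240897 0.19080048 0.13600391] [0.67133325 0.25525687 0.14997601]
0.155 199 [0.61264463 0.22340043 0.16168952] [0.58163317 0.19013288 0.15545495] [0.64098789 0.25675582 0.1646423 ]
2.9333 [(0.651, -0.1045, 0.0242), (0.6343, -0.2513, 0.0288), (0.5885, -0.1216, 0.0302), (0.429, -0.3399, 0.0295), (0.3403, -0.2986, 0.0286), (0.0824, -0.0592, 0.0208)]
```

View pics/d.png

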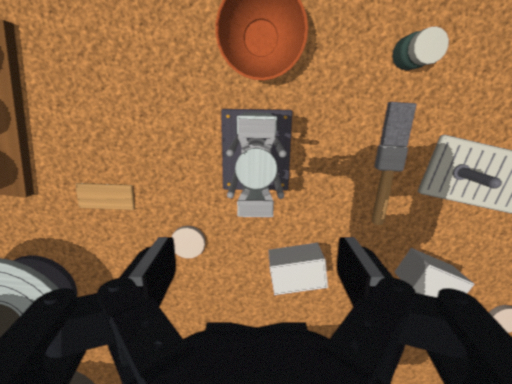

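The wrist view shows the platform disc at (255,168), cheeks above and below it, and rod tops at roughly (229,153), (281,152), (229,187) and (280,190). I'll now fit the axis.

```bash
python3 - <<'E'
from h import *
z=np.load('/tmp/d.npz',allow_pickle=True); c=(z['p'].item(),z['R'],z['t']); I,D=z['I'],z['D']; W=cloud(c,D)
r=np.hypot(W[...,0]-.611,W[...,1]-.2234)
m=((W[...,2]>.158)&(r<.05)).astype(np.uint8)
n,l,s,ce=cv2.connectedComponentsWithStats(m)
P=np.array([np.r_[ray(c,ce[i],.164)[:2],s[i,4],np.nanmax(W[l==i][:,2])] for i in range(1,n) if s[i,4]>8]); print(P.round(4))
m=((abs(W[...,2]-.1335)<.0035)&(r<.03)).astype(np.uint8)
n,l,s,ce=cv2.connectedComponentsWithStats(m); i=1+np.argmax(s[1:,4])
cn=cv2.findContours((l==i).astype(np.uint8),0,2)[0][0]; el=cv2.fitEllipse(cv2.convexHull(cn)); print('plat',ray(c,el[0],.133)[:2],el)
m=((W[...,2]>.137)&(W[...,2]<.146)&(r<.075)&(r>.034)).astype(np.uint8)
n,l,s,ce=cv2.connectedComponentsWithStats(m)
print('cheeks',[(ray(c,ce[i],.141)[:2].round(4),s[i,4]) for i in range(1,n) if s[i,4]>40])
E
```

```text
[[6.3210e-01 2.5290e-01 4.8000e+01 1.6460e-01]
 [6.3780e-01 1.9900e-01 4.7000e+01 1.6440e-01]
 [5.8680e-01 2.4820e-01 4.2000e+01 1.6460e-01]
 [5.9260e-01 1.9410e-01 4.5000e+01 1.6440e-01]
 [4.0380e-01 2.0000e-01 2.3935e+04 4.0630e-01]]
plat [0.6129482  0.22360763] ((255.343505859375, 167.206298828125), (40.600120544433594, 42.401580810546875), 8.627106666564941)
cheeks [(array([0.6577, 0.2284]), np.int32(726)), (array([0.5656, 0.2186]), np.int32(577))]
```

```bash
cat >> h.py <<'E'
C=np.array([.6123,.2236]); DY=np.radians(6.05)
def pick(x,y,yaw=DY):
    eoat.gripper_to(.072,40)
    bot.goto([x,y,.08],down(yaw))
    hit=bot.move_l([x,y,.011],rate=.04,threshold=5)
    z=bot.read_tool_pos()[2]
    if hit: bot.move_l([x,y,z+.002],rate=.03)
    eoat.gripper_to(.05,40)
    zg=bot.read_tool_pos()[2]
    print('pick hit',hit,z,zg,'gap',bot.read_finger_gap(),'F',bot.read_grasp_force(),bot.tip_reach)
    bot.move_l([x,y,.12],rate=.15); print('lifted gap',bot.read_finger_gap())
    return zg
E
python3 - <<'E'
from h import *
bot.goto([.436,.324,.15],down(DY))
zg=pick(.4358,.324); open('/tmp/zg','w').write(str(zg))
bot.move_l([.4358,.324,.32]); bot.goto([*C,.32],down(DY))
c,I,D=grab('wrist'); cv2.imwrite('pics/e.png',I); print(bot.read_time_s())
E
```

```text
pick hit False 0.011171979919947547 0.011605925816426879 gap 0.05819951447660432 F 41.94931983947754 0.014
lifted gap 0.05828715915540901
10.075
```

View pics/e.png

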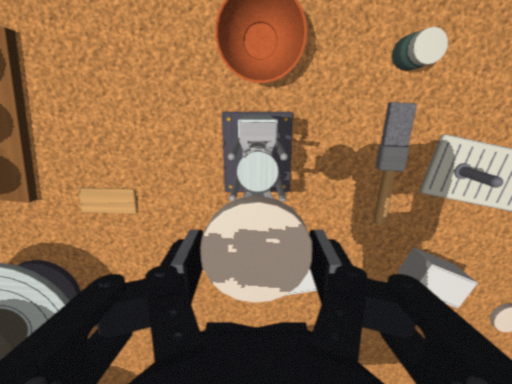

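The blank is held between the fingers, with its centre at about (257,249) and level. Next: lower it into the mouth, release, and push.

```bash
cat >> h.py <<'E'
def load(zg):
    bot.goto([*C,.25],down(DY))
    # correct for off-centre hold
    c,I,D=grab('wrist'); zt=bot.read_tool_pos()[2]-zg+.012; W=cloud(c,D)
    m=((abs(W[...,2]-zt)<.005)&(np.hypot(W[...,0]-C[0],W[...,1]-C[1])<.045)&(I.max(2)>100)).astype(np.uint8)
    m=cv2.morphologyEx(m,cv2.MORPH_OPEN,np.ones((5,5)))
    cn=max(cv2.findContours(m,0,2)[0],key=cv2.contourArea); w=np.array([ray(c,p,zt)[:2] for p in cn[:,0]],np.float32)
    (x,y),r=cv2.minEnclosingCircle(w); print('held centre off',x-C[0],y-C[1],r)
    d=C-[x,y] if .026<r<.034 and np.hypot(x-C[0],y-C[1])<.008 else np.zeros(2)
    p=C+d
    bot.move_l([*p,zg+.175],rate=.1)
    h=bot.move_l([*p,zg+.142],rate=.03,threshold=6); print('lower hit',h,bot.read_tool_pos()[2]-zg,bot.read_ft_force())
    eoat.gripper_to(.075); 
    bot.move_l([*p,.24],rate=.12)
    c,I,D=grab('wrist'); W=cloud(c,D)
    q=W[(np.hypot(W[...,0]-C[0],W[...,1]-C[1])<.02)]; print('top z on catches',np.nanpercentile(q[:,2],[10,50,90]))
    eoat.gripper_to(0)
    bot.move_l([*C,.175],rate=.1); push()
def push(zt=.1310):
    h=bot.move_l([*C,zt+.014],rate=.03,threshold=45); print('push',h,bot.read_tool_pos()[2]-.014,bot.read_ft_force())
    bot.pause(.2); bot.move_l([*C,.25],rate=.12)
    c,I,D=grab('wrist'); W=cloud(c,D)
    q=W[(np.hypot(W[...,0]-C[0],W[...,1]-C[1])<.02)]; print('top z after',np.nanpercentile(q[:,2],[10,50,90]),bot.read_time_s())
    return I
E
python3 - <<'E'
from h import *
load(float(open('/tmp/zg').read()))
c,I,D=grab('wrist'); cv2.imwrite('pics/f.png',I)
E
```

```text
held centre off 0.0008685972213745563 0.001168206477165229 0.029706716537475586
lower hit False 0.1422212417610239 [ 0.59213323  0.05585172 -1.49503705]
top z on catches [0.15263286 0.30578561 0.31541677]
push True 0.14862846138390123 [-1.80613604  0.19262155  8.65276915]
top z after [0.15336929 0.29303258 0.3242006 ] 17.0917
```

View pics/f.png

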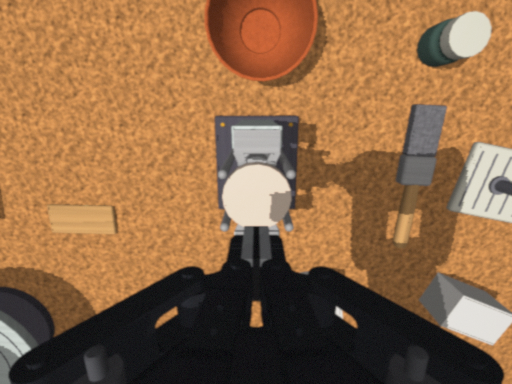

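The blank rests on the catches at (257,195) with its top near z 0.153. The push stopped early on a force spike, so I'll repeat it slowly in small steps.

```bash
python3 - <<'E'
from h import *
bot.move_l([*C,.172],rate=.1)
for zt in np.arange(.156,.1300,-.002):
    h=bot.move_l([*C,zt+.014],rate=.012,threshold=70)
    print(round(zt,3),h,round(bot.read_tool_pos()[2]-.014,4),np.round(bot.read_ft_force(),1))
    if h: break
E
```

```text
0.156 False 0.1562 [0.6 0.  0. ]
0.154 False 0.1539 [ 0.1 -0.2 -0.2]
0.152 False 0.152 [-0.2 -0.3  1.6]
0.15 False 0.15 [ 0.5 -0.   2.4]
0.148 False 0.149 [-0.6  0.   8.1]
0.146 False 0.1487 [-0.3 -0.3 15.4]
0.144 False 0.1485 [-0.7  0.1 23.2]
0.142 False 0.1482 [-0.8 -0.1 32.1]
0.14 False 0.1432 [-5.3 -1.1 15.2]
0.138 False 0.1375 [-0.3 -0.3 -1. ]
0.136 False 0.1355 [ 0.2 -0.1 -0.7]
0.134 False 0.1342 [-0.  -0.5  1.6]
0.132 False 0.1321 [0.3 1.  4.1]
```

```bash
python3 - <<'E'
from h import *
bot.move_l([*C,.1305+.014],rate=.02); print(bot.read_ft_force(),bot.read_tool_pos())
bot.pause(.2)
bot.move_l([*C,.26],rate=.12); bot.goto([C[0]-.06,C[1],.27],down(DY))
c,I,D=grab('wrist'); np.savez('/tmp/g.npz',I=I,D=D,p=c[0],R=c[1],t=c[2]); W=cloud(c,D)
r=np.hypot(W[...,0]-C[0],W[...,1]-C[1]);q=W[r<.022]; print(np.nanpercentile(q[:,2],[2,10,30,50,70,90]))
m=((W[...,2]>.158)&(W[...,2]<.17)&(r<.05)).astype(np.uint8)
n,l,s,ce=cv2.connectedComponentsWithStats(m); print([(ray(c,ce[i],.164)[:2].round(4),s[i,4]) for i in range(1,n) if s[i,4]>8])
u,v=map(int,c[0]and (lambda k:(k[0]/k[2]*c[0]['fx']+c[0]['cx'],k[1]/k[2]*c[0]['fy']+c[0]['cy']))(c[1]@np.r_[C,.135]+c[2]))
print(u,v); cv2.imwrite('pics/g.png',cv2.resize(I[max(0,v-80):v+80,max(0,u-100):u+100],None,fx=4,fy=4,interpolation=cv2.INTER_CUBIC))
E
```

```text
[ 0.75871055 -1.25895491  3.19529933] [0.61239885 0.22362811 0.14446141]
[0.1333483  0.13390514 0.13444372 0.13480549 0.13516844 0.13571932]
[(array([0.6313, 0.2527]), np.int32(79)), (array([0.6369, 0.199 ]), np.int32(80)), (array([0.5861, 0.248 ]), np.int32(71)), (array([0.592 , 0.1942]), np.int32(70))]
262 121
```

View pics/g.png

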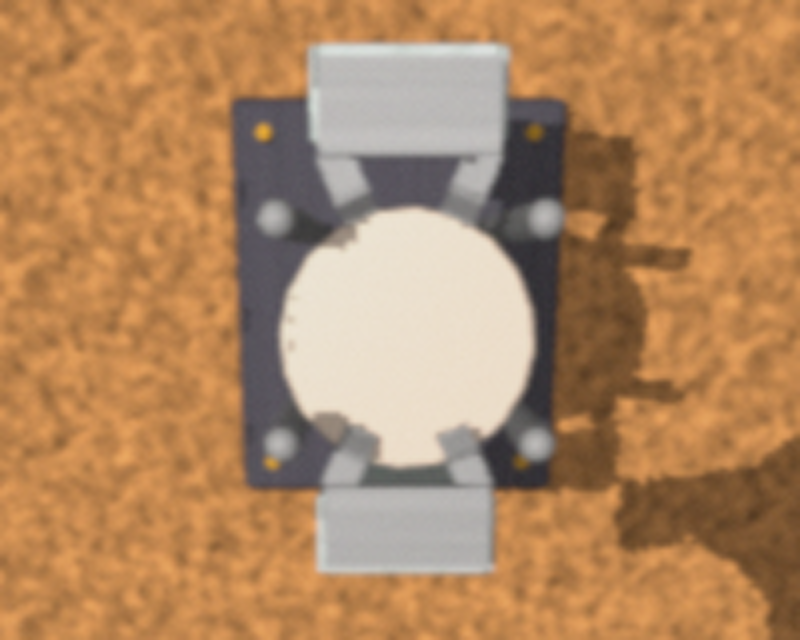

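The lower (-x) noses at (355,445) and (465,445) lie over the blank. The upper (+x) ones at (350,205) and (465,205) do not clearly overlap it, so I'll check tilt and centre.

```bash
cat >> h.py <<'E'
def tilt(save=None):
    bot.goto([C[0]-.06,C[1],.27],down(DY)); c,I,D=grab('wrist'); W=cloud(c,D)
    r=np.hypot(W[...,0]-C[0],W[...,1]-C[1])
    m=((r<.04)&(I.min(2)>150)&(abs(W[...,2]-.135)<.012)&(I[...,2].astype(int)>I[...,0]+10)).astype(np.uint8)
    m=cv2.morphologyEx(m,cv2.MORPH_OPEN,np.ones((3,3))); q=W[m>0]
    k=np.linalg.lstsq(np.c_[q[:,:2]-C,np.ones(len(q))],q[:,2],rcond=None)[0]
    cn=max(cv2.findContours(m,0,2)[0],key=cv2.contourArea); w=np.array([ray(c,p,k[2])[:2] for p in cn[:,0]],np.float32)
    (x,y),rr=cv2.minEnclosingCircle(w); print('blank top z',k[2].round(4),'slope x,y deg',np.degrees(k[:2]).round(2),'centre off mm',((np.array([x,y])-C)*1e3).round(1),rr,len(q))
    if save: cv2.imwrite(save,I)
E
python3 - <<'E'
from h import *
tilt()
E
```

```text
blank top z 0.1348 slope x,y deg [-0.14  0.05] centre off mm [-4.1 -0.8] 0.02960279770195484 2987
```

The blank is level with its top at 134.8 mm, so it is held under both catches. Now the next blank.

```bash
cat > ld.py <<'E'
from h import *
def rest(zg):
    bot.goto([*C,.25],down(DY))
    c,I,D=grab('wrist'); zt=bot.read_tool_pos()[2]-zg+.012; W=cloud(c,D)
    m=((abs(W[...,2]-zt)<.005)&(np.hypot(W[...,0]-C[0],W[...,1]-C[1])<.045)&(I.max(2)>100)).astype(np.uint8)
    m=cv2.morphologyEx(m,cv2.MORPH_OPEN,np.ones((5,5)))
    cn=max(cv2.findContours(m,0,2)[0],key=cv2.contourArea); w=np.array([ray(c,p,zt)[:2] for p in cn[:,0]],np.float32)
    (x,y),r=cv2.minEnclosingCircle(w); print('held off',x-C[0],y-C[1],r)
    p=C+(C-[x,y] if .026<r<.034 and np.hypot(x-C[0],y-C[1])<.008 else 0)
    bot.move_l([*p,zg+.175],rate=.1)
    h=bot.move_l([*p,zg+.1415],rate=.03,threshold=6); print('hit',h,bot.read_tool_pos()[2]-zg)
    eoat.gripper_to(.072); bot.move_l([*p,.26],rate=.15); eoat.gripper_to(0); tilt()
    return p
def pushs(p,z0=.153):
    bot.goto([*p,.18],down(DY))
    for zt in np.arange(z0,.1300,-.002):
        h=bot.move_l([*p,zt+.014],rate=.02,threshold=60); f=bot.read_ft_force()[2]
        print(round(zt,3),h,round(bot.read_tool_pos()[2]-.014,4),round(f,1))
        if h: break
    if not h:
        bot.move_l([*p,.1304+.014],rate=.02); print('end',bot.read_ft_force())
    bot.pause(.1); bot.move_l([*p,.25],rate=.15); tilt(); print(bot.read_time_s())
def find(x,y):
    bot.goto([x-.03,y,.22],down(DY-.5)); o=discs()[1]; print('seen',o)
    o=min(o,key=lambda k:np.hypot(k[0]-x,k[1]-y)); return o[:2]
E
python3 - <<'E'
from ld import *
b=find(.429,-.340); zg=pick(*b,yaw=-.4); bot.move_l([*b,.3]); 
p=rest(zg); print('p',p-C); np.save('/tmp/p.npy',p)
E
```

```text
seen [(0.4311, -0.3421, 0.0297), (0.3438, -0.2988, 0.03)]
pick hit False 0.011180189917434242 0.011623813789267103 gap 0.057966918560120026 F 42.04701483249664 0.014
lifted gap 0.058251335607805675
held off 0.0013531233787537067 -0.0006132422447204522 0.030269315466284752
hit False 0.14181410912920017Traceback (most recent call last):
  File "<stdin>", line 3, in <module>
  File "ld.py", line 12, in rest
    eoat.gripper_to(.072); bot.move_l([*p,.26],rate=.15); eoat.gripper_to(0); tilt()
                                                                              ~~~~^^
  File "h.py", line 76, in tilt
    cn=max(cv2.findContours(m,0,2)[0],key=cv2.contourArea); w=np.array([ray(c,p,k[2])[:2] for p in cn[:,0]],np.float32)
ValueError: max() iterable argument is empty
```

```bash
sed -i 's/abs(W\[...,2\]-.135)<.012/abs(W[...,2]-.143)<.018/' h.py; python3 - <<'E'
from ld import *
tilt('pics/r.png')
I=cv2.imread('pics/r.png'); cv2.imwrite('pics/r2.png',cv2.resize(I[41:201,162:362],None,fx=3,fy=3,interpolation=cv2.INTER_CUBIC))
E
```

```text
blank top z 0.1528 slope x,y deg [-1.74  2.56] centre off mm [-1.6  0.4] 0.03023688681423664 3690
```

View pics/r2.png

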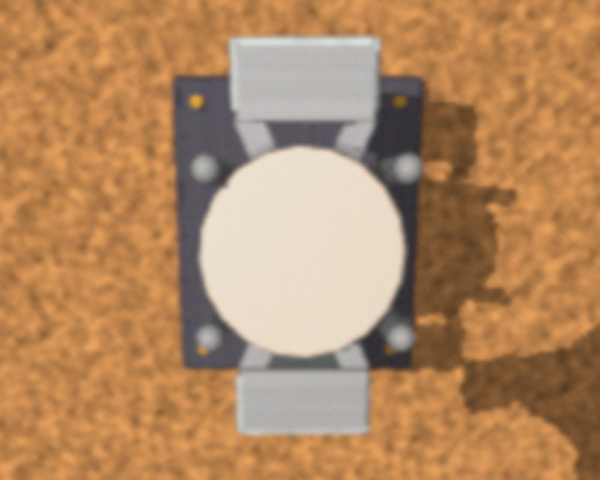

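The blank sits centred at (303,250) among the rods on all four noses. Pushing now.

```bash
python3 - <<'E'
from ld import *
pushs(np.array([C[0]-.0013,C[1]+.0006]))
E
```

```text
0.153 False 0.1531 1.9
0.151 False 0.1518 5.9
0.149 False 0.1492 3.7
0.147 False 0.1488 11.4
0.145 False 0.1485 19.0
0.143 False 0.1483 27.5
0.141 False 0.1428 3.6
0.139 False 0.139 3.5
0.137 False 0.1367 2.5
0.135 False 0.1347 2.4
0.133 False 0.1328 3.4
0.131 False 0.1308 3.1
end [-0.7299434  -1.56184962  3.46799884]
blank top z 0.1347 slope x,y deg [0.   0.08] centre off mm [-0.3  0. ] 0.029644887894392014 3024
44.7333
```

The second blank is in, centred and level. Third one.

```bash
python3 - <<'E'
from ld import *
b=find(.344,-.299); zg=pick(*b,yaw=-.4); bot.move_l([*b,.3]); 
p=rest(zg); pushs(p)
bot.goto([.35,.15,.35],down(DY)); print(discs('top')[1])
E
```

```text
seen [(0.5655, -0.139, 0.0332), (0.3423, -0.2986, 0.0298)]
pick hit False 0.011160608282077 0.0116109237861934 gap 0.05836670048247246 F 41.012946367263794 0.014
lifted gap 0.0578060402357168
held off 0.00136200447082524 -0.0008445529699325494 0.030304817482829094
hit False 0.14180124205781122
blank top z 0.1527 slope x,y deg [-1.89  3.03] centre off mm [-1.7  0.8] 0.030049195513129234 3640
0.153 False 0.1532 2.1
0.151 False 0.1516 4.9
0.149 False 0.1492 3.5
0.147 False 0.1484 9.5
0.145 False 0.1479 18.1
0.143 False 0.1437 3.3
0.141 False 0.1408 3.3
0.139 False 0.1386 1.3
0.137 False 0.1367 1.5
0.135 False 0.1348 3.0
0.133 False 0.1328 3.0
0.131 False 0.1308 3.4
end [-0.64151096 -0.35030663  3.57246834]
blank top z 0.1348 slope x,y deg [-0.04  0.11] centre off mm [-1.   0.1] 0.029623398557305336 3003
64.6667
[(0.6334, -0.2605, 0.0291), (0.5887, -0.0909, 0.0315)]
```

All three blanks are in. Next, a look at pot1's ends and the rack with the wrist camera.

```bash
cat > pot.py <<'E'
from h import *
def pots(cs,saven=None,z=.056):
    c,I,D=cs; W=cloud(c,D); hsv=cv2.cvtColor(I,cv2.COLOR_BGR2HSV)
    m=((abs(W[...,2]-z)<.006)&(hsv[...,1]<80)&(hsv[...,2]>90)).astype(np.uint8); m=cv2.morphologyEx(m,cv2.MORPH_OPEN,np.ones((3,3)))
    out=[]
    for cn in cv2.findContours(m,0,2)[0]:
        if cv2.contourArea(cn)<200: continue
        w=np.array([ray(c,p,z)[:2] for p in cn[:,0]],np.float32); (x,y),(a,b),th=cv2.minAreaRect(w)
        if a<b: th+=90; a,b=b,a
        if .075<a<.1 and .045<b<.065:
            ax=np.array([np.cos(np.radians(th)),np.sin(np.radians(th))]); ax*=-np.sign(ax[1])
            q=W.reshape(-1,3); s=(q[:,:2]-[x,y])@ax; t=(q[:,:2]-[x,y])@[-ax[1],ax[0]]
            ok=(abs(t)<.022)&(q[:,2]>.006)&(q[:,2]<.05)&(abs(s)<.06)
            print('pot',round(x,4),round(y,4),'ax(-y)',ax.round(3),'size',round(a,3),round(b,3),np.histogram(s[ok],np.arange(-.06,.0601,.01))[0])
            out.append((x,y,ax))
    return out
E
python3 - <<'E'
from pot import *
print(pots(grab('top')) and '')
for x,y in ((.36,-.25),(.36,.02)):
    bot.goto([x,y,.3],down(0)); cs=grab('wrist'); pots(cs); cv2.imwrite(f'pics/w{x}{y}.png',cs[1])
    W=cloud(cs[0],cs[2])
    m=((W[...,2]>.074)&(W[...,2]<.092)&(W[...,0]>.5)&(W[...,0]<.7)&(W[...,1]<-.06)).astype(np.uint8); n,l,s,ce=cv2.connectedComponentsWithStats(m)
    print('pegs',[(np.nanmedian(W[l==i],0).round(4),s[i,4]) for i in range(1,n) if s[i,4]>12])
E
```

```text
pot 0.4198 0.1281 ax(-y) [ 0.251 -0.968] size 0.091 0.054 [3 0 2 1 0 0 0 1 1 0 9 5]
pot 0.4287 -0.112 ax(-y) [-0.289 -0.957] size 0.087 0.055 [ 2 11  1  0  0  1  1  0  0  0  1  4]

pot 0.4303 -0.1123 ax(-y) [-0.291 -0.957] size 0.09 0.056 [0 0 0 0 0 0 0 0 0 0 0 0]
pegs []
pot 0.4208 0.1281 ax(-y) [ 0.28 -0.96] size 0.091 0.056 [  0   0   0   0   0   0   0   0   0   0 167   0]
pot 0.43 -0.1109 ax(-y) [-0.29  -0.957] size 0.091 0.056 [  0 222   0   0   0   0   0   0   0   0   0   0]
pegs []
```

View pics/w0.36-0.25.png

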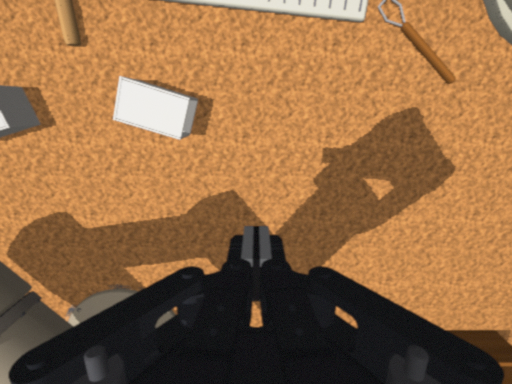

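Pot1's +y end is a closed face and its -y end reads as open. Pot0 is open at +y. In this view the pot lies at (155,108), its mouth at the right end near (185,120). Now the pegs.

```bash
cat > /tmp/pl.py <<'E'
E
python3 - <<'E'
from pot import *
bot.goto([.5,-.2,.33],down(0)); cs=grab('wrist'); c=cs[0]; W=cloud(c,cs[2])
m=((W[...,2]>.07)&(W[...,2]<.095)&(W[...,0]>.5)&(W[...,0]<.7)&(W[...,1]<-.06)).astype(np.uint8); n,l,s,ce=cv2.connectedComponentsWithStats(m)
for i in range(1,n):
    if s[i,4]>12: q=W[l==i]; k=q[q[:,2]>.082]; print('peg',k.mean(0).round(4) if len(k) else None,s[i,4])
k=W[(abs(W[...,2]-.102)<.005)&(W[...,0]>.5)&(W[...,0]<.7)]; print('dry',k.mean(0),len(k))
cv2.imwrite('pics/rack.png',cs[1])
# IK table
P={'pot0':(np.array([.4206,.1281]),-np.array([.275,-.961])),'pot1':(np.array([.430,-.1115]),np.array([-.29,-.957]))}
PEG=[(.6166,-.114),(.6055,-.2335)]
Z=np.array([0,0,1.])
for k,(p,a) in P.items():
  m=np.r_[a,0]
  for al in (45,50,55,60):
    A=np.radians(al)
    for f in (1,-1):
      J=[bot.inverse_kinematics((np.r_[p,z]-m*.02).tolist(),rpy(f*(np.cos(A)*m+np.sin(A)*Z),np.sin(A)*m-np.cos(A)*Z)) for z in (.033,.2)]
      if None in J: continue
      for pg,(x,y) in enumerate(PEG):
        for yw in range(-60,61,15):
          h=np.array([np.cos(np.radians(yw)),np.sin(np.radians(yw)),0]); r=rpy(f*(-np.sin(A)*h-np.cos(A)*Z),np.cos(A)*h-np.sin(A)*Z)
          Q=[bot.inverse_kinematics([x,y,z],r) for z in (.085,.2)]
          if None in Q: continue
          Q=np.array(Q)
          if np.abs(Q[0]-Q[1]).max()<70 and min(Q[:,4])>25 and np.abs(Q[:,5]).max()<150: print(k,al,f,'peg',pg,yw,np.round(J[0]).astype(int),Q.round().astype(int).tolist())
E
```

```text
peg [ 0.619  -0.1102  0.0843] 151
peg [ 0.5947 -0.3219  0.0884] 296
peg [ 0.6079 -0.2288  0.0843] 140
dry [ 0.59895313 -0.34902958  0.1015227 ] 2343Traceback (most recent call last):
  File "<stdin>", line 18, in <module>
ValueError: The truth value of an array with more than one element is ambiguous. Use a.any() or a.all()
```

View pics/rack.png

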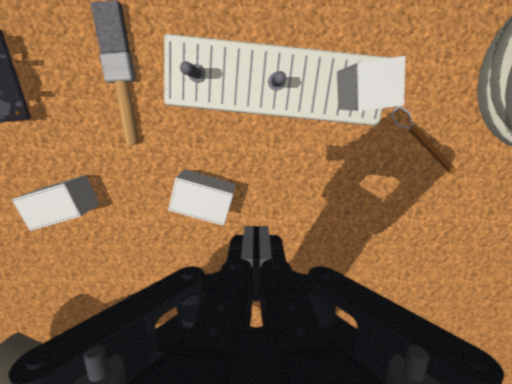

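The rack view shows free pegs at (190,70) and (278,80), and the dry pot at (380,82).

```bash
python3 - <<'E'
from pot import *
P={'pot0':(np.array([.4206,.1281]),-np.array([.275,-.961])),'pot1':(np.array([.430,-.1115]),np.array([-.29,-.957]))}
PEG=[(.619,-.110),(.6075,-.229)]
Z=np.array([0,0,1.])
for k,(p,a) in P.items():
  m=np.r_[a,0]
  for al in (45,60):
    A=np.radians(al)
    for f in (1,-1):
      J=[bot.inverse_kinematics((np.r_[p,z]-m*.02).tolist(),rpy(f*(np.cos(A)*m+np.sin(A)*Z),np.sin(A)*m-np.cos(A)*Z)) for z in (.033,.2)]
      if any(j is None for j in J): print(k,al,f,'no grasp'); continue
      for pg,(x,y) in enumerate(PEG):
        for yw in range(-60,61,20):
          h=np.array([np.cos(np.radians(yw)),np.sin(np.radians(yw)),0]); r=rpy(f*(-np.sin(A)*h-np.cos(A)*Z),np.cos(A)*h-np.sin(A)*Z)
          Q=[bot.inverse_kinematics([x,y,z],r) for z in (.085,.2)]
          if any(q is None for q in Q): continue
          Q=np.array(Q)
          if np.abs(Q[0]-Q[1]).max()<70 and min(Q[:,4])>22 and np.abs(Q[:,5]).max()<150: print(k,al,f,'peg',pg,yw,np.round(J[0]).astype(int),Q.round().astype(int).tolist())
E
```

```text
pot0 45 1 peg 0 -60 [-21  39 105  36  72 -60] [[-9, 36, 94, -65, 38, 11], [-9, 27, 87, -50, 46, -9]]
pot0 45 1 peg 1 -60 [-21  39 105  36  72 -60] [[-22, 36, 95, -68, 28, 5], [-22, 26, 88, -47, 37, -20]]
pot0 45 -1 peg 0 20 [-21  39 105  36  72 120] [[-34, 34, 101, 70, 38, -20], [-34, 23, 94, 53, 46, 3]]
pot0 45 -1 peg 0 40 [-21  39 105  36  72 120] [[-37, 37, 94, 57, 55, -24], [-37, 27, 87, 50, 64, -9]]
pot0 45 -1 peg 0 60 [-21  39 105  36  72 120] [[-37, 40, 84, 48, 71, -30], [-37, 32, 77, 45, 81, -19]]
pot0 45 -1 peg 1 0 [-21  39 105  36  72 120] [[-42, 34, 101, 74, 29, -14], [-42, 23, 94, 50, 38, 14]]
pot0 45 -1 peg 1 20 [-21  39 105  36  72 120] [[-46, 36, 94, 62, 47, -19], [-46, 27, 88, 51, 56, -2]]
pot0 45 -1 peg 1 40 [-21  39 105  36  72 120] [[-47, 40, 85, 52, 64, -25], [-47, 31, 79, 47, 74, -13]]
pot0 45 -1 peg 1 60 [-21  39 105  36  72 120] [[-46, 44, 74, 43, 81, -31], [-46, 37, 68, 43, 91, -22]]
pot0 60 1 peg 0 -60 [-25  45 103  41  83 -66] [[-13, 35, 88, -34, 41, -20], [-13, 26, 80, -27, 55, -31]]
pot0 60 1 peg 0 -40 [-25  45 103  41  83 -66] [[-16, 32, 93, -25, 29, -47]
[... 4201 characters left out ...]
1 -60 [ -1  46 100 -60  74  56] [[-25, 35, 88, -29, 36, 146], [-25, 27, 80, -22, 50, 136]]
pot1 60 -1 peg 1 -40 [ -1  46 100 -60  74  56] [[-29, 33, 92, -12, 26, 111], [-29, 24, 84, -8, 42, 106]]
pot1 60 -1 peg 1 -20 [ -1  46 100 -60  74  56] [[-34, 32, 93, 16, 26, 64], [-34, 24, 85, 10, 42, 71]]
pot1 60 -1 peg 1 0 [ -1  46 100 -60  74  56] [[-38, 33, 91, 32, 35, 29], [-38, 25, 84, 24, 50, 40]]
pot1 60 -1 peg 1 20 [ -1  46 100 -60  74  56] [[-41, 35, 87, 36, 48, 7], [-41, 27, 80, 30, 61, 17]]
pot1 60 -1 peg 1 40 [ -1  46 100 -60  74  56] [[-42, 38, 81, 34, 62, -9], [-42, 30, 73, 31, 74, 0]]
pot1 60 -1 peg 1 60 [ -1  46 100 -60  74  56] [[-42, 41, 73, 30, 75, -23], [-42, 34, 66, 29, 87, -15]]
```

```bash
cat >> pot.py <<'E'
Z=np.array([0,0,1.]); PEG=[(.619,-.110),(.6075,-.229)]
def Rm(xa,za):
    return Ro.from_euler('xyz',rpy(xa,za),degrees=True).as_matrix()
def grasp(p,a,al=60):
    A=np.radians(al); m=np.r_[a/np.linalg.norm(a),0]; d=np.sin(A)*m-np.cos(A)*Z; x=np.cos(A)*m+np.sin(A)*Z
    G=np.r_[p,.031]-m*.021; o=rpy(x,d)
    eoat.gripper_to(.085,30)
    bot.goto((G-d*.13+Z*.06).tolist(),o)
    h=bot.move_l((G-d*.1).tolist(),rate=.1,threshold=8); h|=bot.move_l(G.tolist(),rate=.07,threshold=8)
    print('approach hit',h,bot.read_tool_pos()-G)
    t=np.array(bot.read_tool_pos())
    eoat.gripper_to(.04,30); print('gap',bot.read_finger_gap(),bot.read_grasp_force())
    bot.move_l((G+Z*.17).tolist(),rate=.15); print('lift gap',bot.read_finger_gap())
    loc=Rm(x,d).T@(np.r_[p,.028]-t); np.save('/tmp/loc.npy',loc); return loc
def place(peg,loc,yw=-12,al=60):
    A=np.radians(al); h=np.array([np.cos(np.radians(yw)),np.sin(np.radians(yw)),0]); d=np.cos(A)*h-np.sin(A)*Z; x=-np.sin(A)*h-np.cos(A)*Z
    off=Rm(x,d)@loc; T=lambda z:(np.r_[PEG[peg],.012+.045+z]-off).tolist()
    bot.goto(T(.13),rpy(x,d)); bot.move_l(T(.012),rate=.1,threshold=12); hit=bot.move_l(T(-.002),rate=.02,threshold=6)
    t=np.array(bot.read_tool_pos()); print('place hit',hit,'dz',t[2]-T(0)[2],bot.read_ft_force())
    bot.pause(.2); eoat.gripper_to(.083); bot.move_l((t-d*.12).tolist(),rate=.1); print(bot.read_time_s())
E
python3 - <<'E'
from pot import *
bot.goto([.36,.0,.3],down(0)); o=pots(grab('wrist'))
x,y,ax=min(o,key=lambda k:abs(k[1]+.11))
loc=grasp(np.array([x,y]),ax)
cv2.imwrite('pics/gr.png',grab('wrist')[1]); 
S=grab('scene')[1]; cv2.imwrite('pics/gs.png',cv2.resize(S[60:300,120:420],None,fx=2.5,fy=2.5))
E
```

```text
pot 0.4209 0.128 ax(-y) [ 0.281 -0.96 ] size 0.091 0.056 [  0   0   0   0   0   0   0   0   0   0 217   0]
pot 0.4302 -0.111 ax(-y) [-0.292 -0.956] size 0.091 0.056 [  0 171   0   0   0   0   0   0   0   0   0   0]
approach hit False [0.0002179  0.000233   0.00014328]
gap 0.05584342700342919 33.693028315901756
lift gap 0.055793736138031486
```

View pics/gs.png

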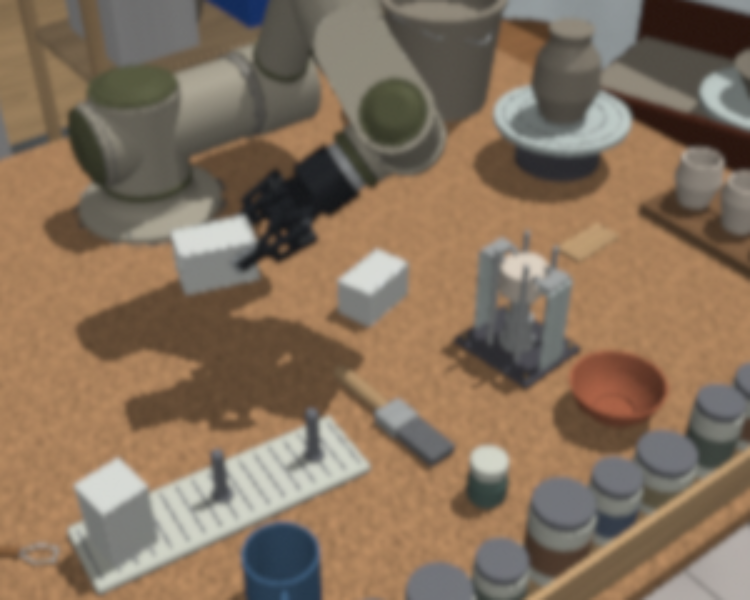

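The pot is held level by its closed end at about (215,255), with its mouth pointing left (-y). Placing on peg 1.

```bash
python3 - <<'E'
from pot import *
place(1,np.load('/tmp/loc.npy'))
bot.move_l((np.array(bot.read_tool_pos())+[-.1,0,.12]).tolist(),rate=.2)
bot.goto([.36,.0,.3],down(0)); o=pots(grab('wrist'))
x,y,ax=min(o,key=lambda k:abs(k[1]-.128))
S=grab('scene')[1]; cv2.imwrite('pics/h.png',cv2.resize(S[60:300,120:420],None,fx=2.5,fy=2.5))
c,I,D=grab('top'); W=cloud(c,D); k=W[(abs(W[...,2]-.102)<.008)&(W[...,0]>.5)&(W[...,0]<.7)&(W[...,1]<-.05)]; print(len(k)); 
for s in (k[k[:,1]<-.29],k[k[:,1]>-.29]): print(s.mean(0),s.min(0),s.max(0))
E
```

```text
place hit True dz 0.0021387859935139975 [0.36305115 1.30198541 3.69448332]
83.4833
pot 0.4208 0.1281 ax(-y) [ 0.28 -0.96] size 0.091 0.056 [  0   0   0   0   0   0   0   0   0   0 219   0]
619
[ 0.59606946 -0.34933689  0.10344745] [ 0.56738842 -0.38093344  0.09428065] [ 0.62605581 -0.31819971  0.10984097]
[ 0.60647006 -0.22819526  0.10316048] [ 0.57379547 -0.2587002   0.094054  ] [ 0.63943891 -0.196973    0.10987786]
```

View pics/h.png

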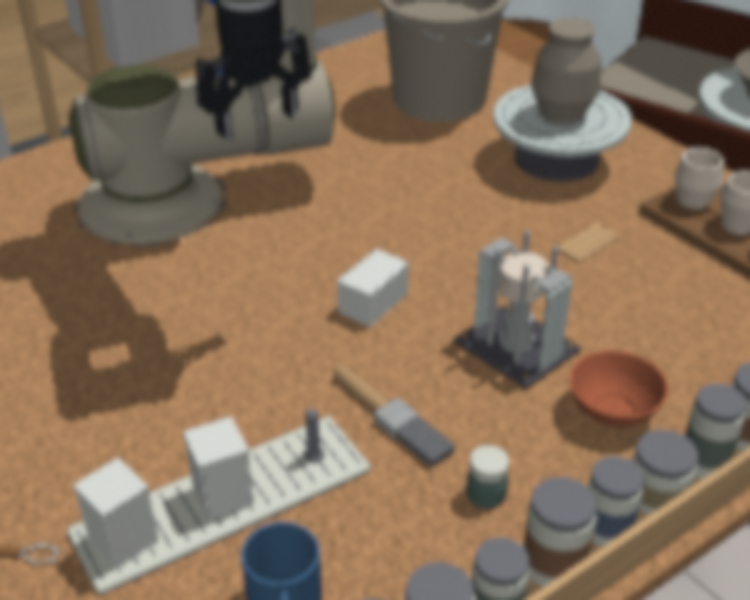

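The first pot stands upright on peg 1 at (220,470), at the same height as the dry one. Now pot0 onto peg 0.

```bash
python3 - <<'E'
from pot import *
loc=grasp(np.array([.4208,.1281]),np.array([-.28,.96]))
place(0,loc)
bot.move_l((np.array(bot.read_tool_pos())+[-.1,0,.12]).tolist(),rate=.2)
tilt(); bot.goto([.3,.15,.35],down(0))
S=grab('scene')[1]; cv2.imwrite('pics/i.png',cv2.resize(S[60:300,120:420],None,fx=2.5,fy=2.5))
c,I,D=grab('top'); W=cloud(c,D); k=W[(abs(W[...,2]-.102)<.008)&(W[...,0]>.5)&(W[...,0]<.7)&(W[...,1]<-.05)]
for a,b in ((-.5,-.29),(-.29,-.17),(-.17,0)): s=k[(k[:,1]<b)&(k[:,1]>a)]; print(len(s),s.mean(0),s.min(0),s.max(0))
print(discs('top')[1],bot.read_time_s())
E
```

```text
approach hit False [ 2.36962793e-04 -2.88683341e-04  6.82907297e-05]
gap 0.05561017367714328 33.49384859204292
lift gap 0.055655041068521406
place hit True dz 0.000798910452909446 [-1.09405563  0.69160466  3.73815805]
98.8
blank top z 0.1348 slope x,y deg [0.05 0.09] centre off mm [-1.3  0.1] 0.02943868190050125 2932
309 [ 0.59609934 -0.34947792  0.10350922] [ 0.56724893 -0.37980748  0.09482595] [ 0.62654582 -0.31876974  0.10994939]
310 [ 0.60640014 -0.2280685   0.1030117 ] [ 0.57434385 -0.25911462  0.09403573] [ 0.63916777 -0.19654848  0.10991248]
301 [ 0.61796816 -0.10985436  0.10298073] [ 0.58705507 -0.13988332  0.09411694] [ 0.64931947 -0.07902563  0.1096821 ]
[(0.6483, -0.0746, 0.0217), (0.6207, -0.1865, 0.0217), (0.6017, -0.3085, 0.0247), (0.5721, -0.2065, 0.0296), (0.5765, -0.1486, 0.026), (0.5608, -0.3263, 0.03)] 104.05
```

View pics/i.png

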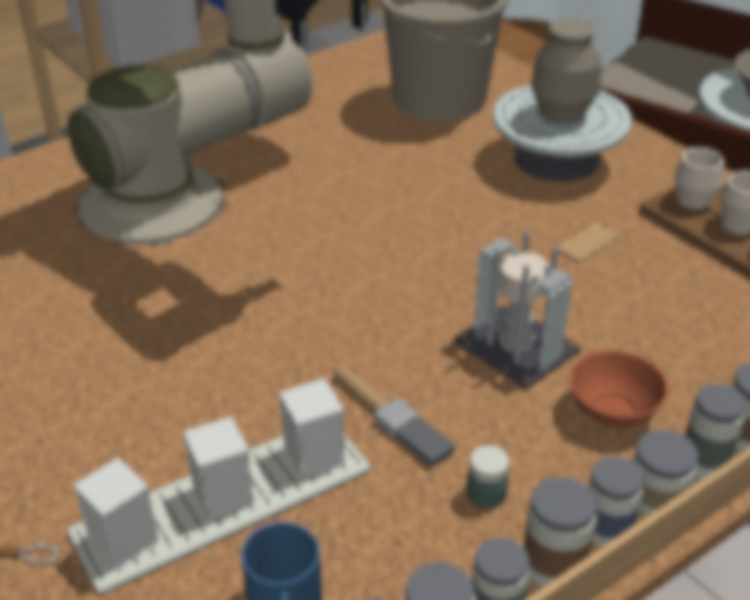

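```bash
python3 -c "
from cell import bot
print(bot.hand_in())"
```

```text
the job is handed in; nothing more can be done
None
```

The job is handed in, with no verdict returned: all three blanks are in the dispenser under the catches, both pots stand mouth down on pegs 0 and 1, and I saw no bystander disturbed.

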